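Clear rejected filter holders from the inspection mat

ROBOT

A 6-joint arm with a two-finger parallel gripper is mounted at the origin on the work surface. World frame = base frame: x ahead of the robot, y to its left, z up, the work surface at z = 0. Lengths are in mm, angles in rad, forces in N, time in s.
With the tool pointing down it reaches from about 275 to 825 mm from the base axis. Payload 5.2 kg.
Tool frame: the origin (TCP) lies at the very end of the fingers, on their centre line; the grasp point (between the pads) lies 19 mm behind it; z points along the fingers, y is the line along which they close (so a half turn about z gives the same grasp; the last joint's range is limited). The gripper opens to 93 mm and grips with 3 to 60 N. Pads are 15 mm wide; open, the fingers measure 128 mm over their backs; the gripper's body (75 mm by 188 mm) begins 65 mm behind the grasp point.
Start: joints at [-1.483, 0.259, 1.535, -0, 1.348, -0.203], TCP at [157.716, -526.907, 218.653] pointing down, gripper open.
Joint ranges: [-3.14, 3.14], [-0.91, 2.08], [0.19, 2.58], [-1.22, 4.36], [0.22, 2.71], [-3.12, 3.12]. Speed limits (rad/s): [2.57, 2.57, 3.14, 3.14, 3.14, 3.14].

INTERFACE

Orientations are given as [roll, pitch, yaw] about the fixed x, y, z axes, in that order (R = Rz(yaw) Ry(pitch) Rx(roll)).
In Python, from bench import robot gives the robot as it stands. The module is installed in compiled form; this text tells all that it offers. Calls block until the motion is done:
- robot.move_ptp(position, orientation): joint-space move of the TCP to a pose.
- robot.move_linear(position, ori=None, speed=150, f_stop=None): straight line of the TCP; ori=None keeps the orientation; speed is the mean speed in mm/s. With f_stop (N) it stops when the force on the tool has changed by that much, and returns True; else False.
- robot.move_j(angles): joint-space move.
- robot.move_gripper(opening): opening from 0.0 (shut) to 1.0 (fully open); the grip force is fixed at half the most; returns when the fingers have stopped.
- robot.sleep(seconds).
- robot.inverse_kinematics(position, orientation): joint angles nearest the present ones, or None.
- robot.get_image(name): name is "scene" or "top" or "wrist"; returns a dict with "img" (480x640x3 uint8, blue, green, red), "fovy" (degrees; the focal length in pixels is half the picture's height over the tangent of half this angle, whatever the lens; pixels are square), "cx", "cy" (the principal point, pixels), "eye" and "orientation" of the camera in the world. Camera axes: x right, y down, z forward; pixel columns grow to the right and rows downward; lengths in mm; the calibration is good to about 2 mm. A picture is of the moment at which its call begins. There is no depth.
A pose or a line that the arm cannot do raises robot.MotionError and nothing moves.
- robot.hand_in(): hands the job in; it is judged then, once.
Readings, each from a call of its own:
- robot.current_t(): time.
- robot.current_qpos(): joint angles.
- robot.current_joint_vel(): joint speeds.
- robot.current_joint_efforts(): joint torques, N m.
- robot.current_tcp_pos(): TCP position.
- robot.current_eef_rot(): TCP orientation.
- robot.current_contact_force(): force on the tool from outside, world axes, zero at the start.
- robot.current_ft_torque(): the same for the moment, N m.
- robot.current_gripper_width(): opening from 0.0 (shut) to 1.0 (fully open).
- robot.current_finger_force(): force on a finger pad.
Only numpy, scipy, OpenCV 4.12 (cv2) and the standard library are available. Lean on these libraries where they do the work, as an engineer would, in place of code of your own. Each camera call takes 0.05 s, during which the arm holds its last target. There are 200 camera calls.

TASK

The rectangular filter holders on the inspection mat have failed their test. First push the lamp's toggle isolator fully over to off (away from the robot), then swing the lamp arm aside until its head is completely clear of the mat on the isolator's side, drop every rectangular holder into the wire reject basket, and when all are in, swing the lamp head back over the middle of the mat, still switched off. The round lens cells stay on the mat, and the bottle must not be knocked over.

Things in the scene. Friction and masses are not known exactly. Their poses are not given: they have to be found in the camera images.
- holder0: rejected filter holder, a rectangular aluminium block 80 x 44 x 28 mm high with a window in it, lying loose on the mat (4 to 6 of the six are present). Origin: centre of its underside; x along its 80 mm length, y across its 44 mm width, z up. About 0.12 kg.
- holder1: rejected filter holder, a rectangular aluminium block 80 x 44 x 28 mm high with a window in it, lying loose on the mat (4 to 6 of the six are present). Origin: centre of its underside; x along its 80 mm length, y across its 44 mm width, z up. About 0.12 kg.
- holder2: rejected filter holder, a rectangular aluminium block 80 x 44 x 28 mm high with a window in it, lying loose on the mat (4 to 6 of the six are present). Origin: centre of its underside; x along its 80 mm length, y across its 44 mm width, z up. About 0.12 kg.
- holder3: rejected filter holder, a rectangular aluminium block 80 x 44 x 28 mm high with a window in it, lying loose on the mat (4 to 6 of the six are present). Origin: centre of its underside; x along its 80 mm length, y across its 44 mm width, z up. About 0.12 kg.
- holder4: rejected filter holder, a rectangular aluminium block 80 x 44 x 28 mm high with a window in it, lying loose on the mat (4 to 6 of the six are present). Origin: centre of its underside; x along its 80 mm length, y across its 44 mm width, z up. About 0.12 kg.
- holder5: rejected filter holder, a rectangular aluminium block 80 x 44 x 28 mm high with a window in it, lying loose on the mat (4 to 6 of the six are present). Origin: centre of its underside; x along its 80 mm length, y across its 44 mm width, z up. About 0.12 kg.
- cell0: round lens cell, an aluminium ring 58 mm across, 42 mm bore, 26 mm high, lying on the mat; a good part, to stay on the mat. Origin: centre of its underside.
- cell1: round lens cell, an aluminium ring 58 mm across, 42 mm bore, 26 mm high, lying on the mat; a good part, to stay on the mat. Origin: centre of its underside.
- mat: fixed grey inspection mat, 280 (x) x 430 (y) x 4 mm thick. Origin: centre of its underside on the bench. +y of the mat is the side of the isolator.
- basket: fixed steel wire reject basket, open on top, outside 260 (x) x 200 (y) x 75 mm high, walls 6 mm, floor 4 mm thick. Origin: centre of its underside.
- lamp (a joint): angle of the lamp arm about its upright hinge, rad: near 0 the head is over the middle of the mat; growing values swing it away to the mat's +y side (clockwise seen from above). Range -0.3 to 1.5; light friction, stays where it is left.
- lamp_grip (a point): on the upright grip post (black, 22 mm thick, 55 mm high) in the centre of the lamp head's top, 17 mm below the post's tip. Head: white disc 130 mm across, its underside 64 mm, its top 38 mm below this point. The flat arm (26 mm wide, at head height) runs along this point's +x axis (level) to the upright hinge pillar, whose axis is 360 mm away (foot 120 mm round).
- isolator (a joint): toggle isolator of the lamp, rad: 0 = ON, lever leaning to its base's -x (towards the robot); 1.2 = fully OFF, leaning to the base's +x (away from the robot). Stays where it is left.
- isolator_tip (a point): centre of the 26 mm black ball at the tip of the isolator's lever; the lever is a 10 mm rod, 80 mm from its pivot to this point.
- isolator_base: fixed grey housing of the isolator, 70 (x) x 50 (y) x 25 mm high. Origin: centre of its underside; the lever's pivot is 22 mm above it and its axis is the base's y.
- bottle: white bottle, 60 mm across, 150 mm tall, standing behind the mat; not part of the job. Origin: centre of its underside.
Mind the look-alikes: they are no part of the job. What is shaped like the cell0 but purple is not meant.

How it is judged:
By the outcome, as a careful person would: the job done as asked, in the order asked, and still so for the second after the job is handed in, with the robot touching nothing.
Of holder0, holder1, holder2, holder3, holder4, holder5 only 4 to 6 are there at a start; the rules pass over those that are not, and their reading is None.
At some moment in a run one of holder0, holder1, holder2, holder3, holder4, holder5 may be knocked a few centimetres aside while the robot is not near it.
Once in a run the grip may slacken for a moment while it holds something.
It also fails if it takes over 210 s, if anything falls off the work surface, if the arm or the gripper's body presses on something with over 40 N, if the wrist force passes 120 N, or if a joint passes its speed limit or range.

## Working session

There is one attempt and no reset: what is moved stays moved. The work goes in short steps, each a Python script; the robot and the scene stay as the last script left them, time stands still between calls to the robot, and variables do not carry over. Pictures are saved under pics/ and viewed, at most 14 in all, crops included, and the job is handed in when it is done.

```bash
mkdir -p pics
python3 - <<'E'
from bench import robot
import cv2
for n in("scene","top"):
    d=robot.get_image(n);cv2.imwrite(f"pics/{n}0.png",d["img"]);print(n,d["fovy"],d["cx"],d["cy"],d["eye"],d["orientation"])
print(robot.current_t(),robot.current_eef_rot())
E
```

```text
scene 48.71226464225872 321.36665963321707 242.9275393097355 [1228.90525342  718.76919275  851.03633792] [-2.1622703   0.02245881  2.40415762]
top 44.35536407719389 322.1686131368496 237.73516928902652 [ 436.85284074  -22.99595904 1607.49048094] [-3.05695150e+00  2.40398108e-03 -1.57728400e+00]
0.1 [-3.14000908e+00 -3.33117388e-04  2.90806249e-01]
```

View pics/top0.png

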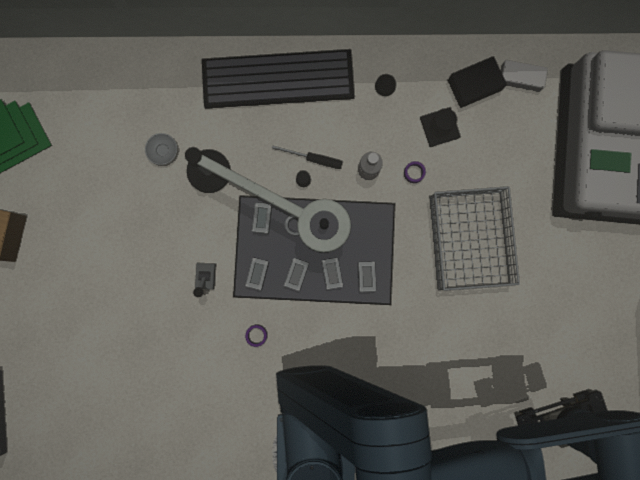

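View pics/scene0.png

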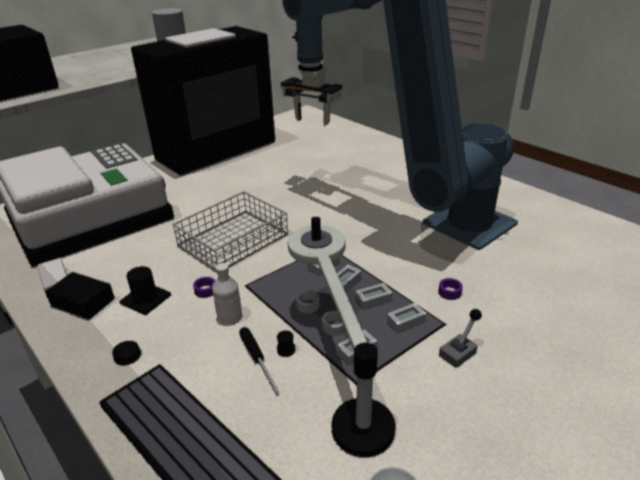

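The top view (up = +x, left = +y) shows the mat at (315,250) and the basket at (475,238). The isolator ball is at (198,293) and the lamp post at (324,224). The hinge pillar's top is at (193,155) and the bottle at (370,165). Five holders are at (261,218), (257,274), (296,274), (332,273) and (367,276), and a sixth may be under the head. One cell is at (293,225). The scene view shows the ball at (475,314), the post at (316,222) and the pillar's top at (366,350). It also shows two rings near the lamp at (307,300) and (333,321).

```bash
cat > h.py <<'E'
import numpy as np, cv2
from scipy.spatial.transform import Rotation as R
from bench import robot
def cam(d):
    f=240/np.tan(np.radians(d["fovy"]/2)); return f,R.from_euler('xyz',d["orientation"]).as_matrix(),np.array(d["eye"])
def ray(d,p):
    f,M,e=cam(d); v=M@np.array([(p[0]-d["cx"])/f,(p[1]-d["cy"])/f,1]); return e,v/np.linalg.norm(v)
def onz(d,p,z):
    e,v=ray(d,p); return e+v*(z-e[2])/v[2]
def tri(obs):
    A=np.zeros((3,3));b=np.zeros(3);L=[]
    for d,p in obs:
        e,v=ray(d,p);P=np.eye(3)-np.outer(v,v);A+=P;b+=P@e;L.append((P,e))
    x=np.linalg.solve(A,b); return x,max(np.linalg.norm(P@(x-e)) for P,e in L)
def proj(d,X):
    f,M,e=cam(d);c=M.T@(np.array(X)-e); return np.array([d["cx"]+f*c[0]/c[2],d["cy"]+f*c[1]/c[2]])
def blob(d,p,r,lo,hi):
    "centroid of pixels with grey in lo..hi within r of p (component nearest p)"
    g=d["img"].max(2);m=((g>=lo)&(g<=hi)).astype(np.uint8);k=np.zeros_like(m);cv2.circle(k,tuple(int(round(a)) for a in p),r,1,-1);m*=k
    n,l,s,c=cv2.connectedComponentsWithStats(m)
    i=1+np.argmax(s[1:,4]); return c[i],s[i]
np.set_printoptions(precision=1,suppress=True)
E
python3 - <<'E'
from h import *
t=robot.get_image("top");s=robot.get_image("scene")
for n,p,q,r,hi in(("ball",(198,293),(475,314),9,50),("post tip",(324,223),(316,219),8,50),("pillar top",(193,155),(366,350),13,45)):
    a,b=blob(t,p,r,0,hi),blob(s,q,r,0,hi);print(n,a,b,tri([(t,a[0]),(s,b[0])]))
for p in((239,196),(395,203),(391,304),(234,296)):print("mat",onz(t,p,4))
for p in((431,194),(509,187),(519,284),(440,290)):print("basket rim",onz(t,p,75))
for p in((208,171),):print("foot",onz(t,p,10))
for p in((370,170),):print("bottle",onz(t,p,75))
for p in((261,218),(257,274),(296,274),(332,273),(367,276)):print("holder",onz(t,p,32))
cv2.imwrite("pics/c1.png",np.hstack([cv2.resize(t["img"][185:315,180:400],None,fx=3.5,fy=3.5,interpolation=2)]))
cv2.imwrite("pics/c2.png",cv2.resize(s["img"][210:400,240:490],None,fx=3,fy=3,interpolation=2))
E
```

```text
ball (array([198.7, 291.3]), array([194, 286,  12,  11,  83], dtype=int32)) (array([475.1, 314.6]), array([470, 310,  11,  11,  86], dtype=int32)) (array([429.4, 297.9,  90.3]), np.float64(0.3345452794622054))
post tip (array([323.8, 223.5]), array([319, 218,  10,  12,  89], dtype=int32)) (array([315.5, 222.1]), array([312, 218,   8,  10,  71], dtype=int32)) (array([586.6, -25.4, 245.9]), np.float64(1.387509337583066))
pillar top (array([193.7, 156.8]), array([185, 148,  22,  21, 266], dtype=int32)) (array([365.8, 352.6]), array([354, 343,  24,  21, 392], dtype=int32)) (array([756.2, 289.4, 200.8]), np.float64(1.1858217810330547))
mat [689.7 208.    4. ]
mat [ 667.3 -220.7    4. ]
mat [ 391.7 -205.2    4. ]
mat [416.  220.1   4. ]
basket rim [ 680.3 -306.9   75. ]
basket rim [ 697.5 -512.3   75. ]
basket rim [ 443.1 -529.7   75. ]
basket rim [ 428.9 -324.6   75. ]
foot [758.7 292.8  10. ]
bottle [ 745.3 -147.5   75. ]
holder [625.  144.4  32. ]
holder [474.5 154.7  32. ]
holder [473.8  50.5  32. ]
holder [475.8 -45.7  32. ]
holder [ 467.2 -139.1   32. ]
```

View pics/c2.png

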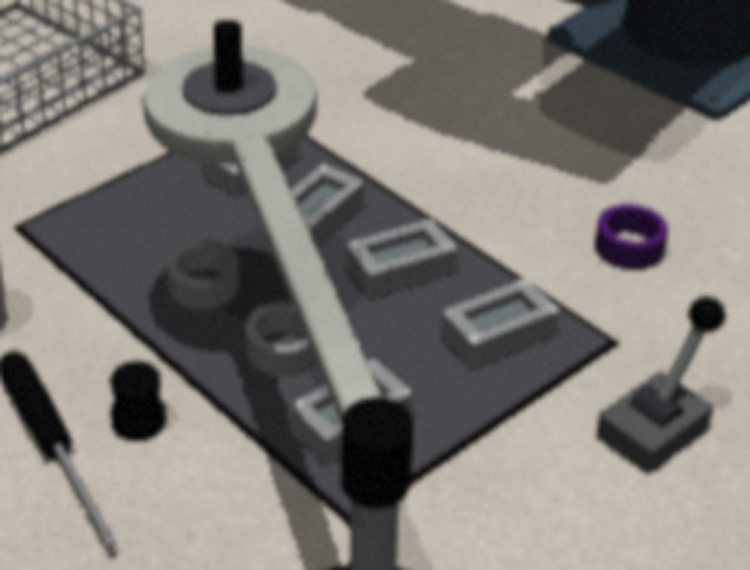

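The enlarged scene view shows five holders. One cell is on the arm's shaded side and another is nearer the pillar, and the area directly under the head is still hidden. The isolator lever leans towards the robot. Next I measure the isolator base's axis and push the lever.

```bash
cat >> h.py <<'E'
def down(yaw): return [np.pi,0,yaw]
E
python3 - <<'E'
from h import *
t=robot.get_image("top")
g=t["img"].max(2);print(g[255:300:3,188:222:2])
cs,st=blob(t,(205,272),18,25,125);print(cs,st)
m=((g>=25)&(g<=125)).astype(np.uint8)
c=onz(t,(205.5,270),25);print("base approx",c)
robot.move_linear([130,-430,320])
robot.move_ptp([345,290,250],down(0))
w=robot.get_image("wrist");cv2.imwrite("pics/w1.png",w["img"]);print(w["fovy"],w["eye"],w["orientation"],robot.current_t())
E
```

```text
[[127 127 129 125 128 129 128 128 127 128 128 126 129 128 128 127 126]
 [126 129 128 129 127 128 129 128 128 128 127 127 129 128 129 127 129]
 [127 127 128 128 129 128 131 130 130 130 131 129 130 128 130 128 128]
 [126 127 126 129  83  71  73  71  71  69  72  70  69  54  91 130 123]
 [129 126 129 130  76  72  72  76  74  75  74  71  76  54 108 127 126]
 [127 124 127 128  76  76  75  76  75  75  74  76  74  44 124 124 126]
 [127 125 124 130  76  64  50  48  48  49  47  55  75  44 131 127 128]
 [125 128 126 122  71  61  52  53  55  52  52  62  74  45 130 128 126]
 [123 127 124 118  72  56  45  71  59  46  43  67  74  46 133 129 129]
 [126 126 130 114  74  74  65  67  46  77  77  77  72  50 129 125 126]
 [124 126 128 118  74  73  70  56  47  78  76  77  66  54 128 128 125]
 [126 125 122 110  39  33  38  41  47  52  73  73  57  85 130 125 125]
 [126 123 113  32  37  35  34  37  64  75  75 123 123 124 127 127 124]
 [125 126 124  41  37  36  31  52  64 117 121 124 126 126 128 125 124]
 [125 126 126 126 110  93  99 110 109 113 124 122 121 124 128 128 128]]
[204.8 275.4] [194 262  23  29 581]
base approx [486.3 293.9  25. ]
61.508903518488815 [414.3 289.3 415.3] [ 2.9 -0.  -1.6] 4.0667
```

View pics/w1.png

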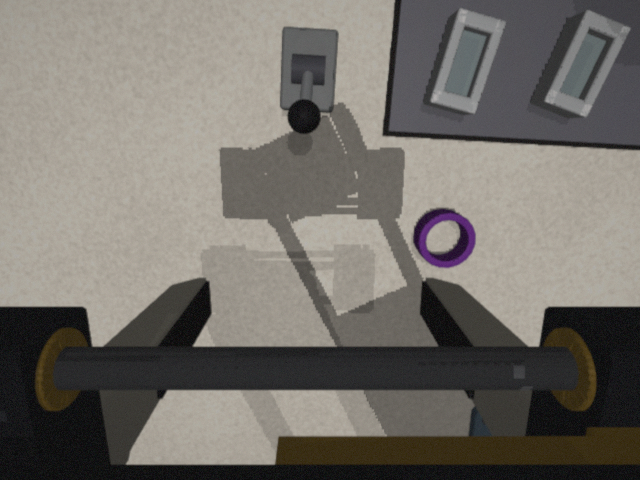

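The wrist view shows the base centre at about (310,69) and the ball at (304,117). The base is turned about -0.05 rad, in line with the mat.

Run:
```python
from h import *
w=robot.get_image("wrist")
b=onz(w,(304,117),90);c=onz(w,(310,69),25);print(b,c)
u=np.array([np.cos(.045),-np.sin(.045)])
b=np.array([b[0],b[1]]);c=c[:2]
robot.move_gripper(0)
s=b-45*u; e=c+(45-21+6)*u      # 6 mm past nominal
print(s,e)
robot.move_linear([*s,150],down(-.045));robot.move_linear([*s,84])
print(robot.move_linear([*(c-15*u),84],speed=60,f_stop=30),robot.current_contact_force())
print(robot.move_linear([*e,84],speed=40,f_stop=30),robot.current_contact_force(),robot.current_tcp_pos()[:2]-e)
p=np.array(robot.current_tcp_pos());p[:2]-=40*u
robot.move_linear(p,speed=150);p[2]=250;robot.move_linear([p[0]-40,p[1],250])
robot.move_gripper(1)
w=robot.get_image("wrist");cv2.imwrite("pics/w2.png",w["img"])
t=robot.get_image("top");s=robot.get_image("scene")
cv2.imwrite("pics/c3.png",np.hstack([cv2.resize(w["img"][:200],(400,125)),cv2.resize(s["img"][280:400,400:540],(280,240))[:125*1]])) if 0 else cv2.imwrite("pics/c3.png",np.vstack([w["img"][:240],cv2.resize(s["img"][250:400,380:580],(640,320))[:]]))
print(robot.current_t())
```

```text
[426.  297.7  90. ] [469.7 293.6  25. ]
[381.  299.7] [499.7 292.3]
False [0.4 0.1 0.8]
False [-12.7   0.7   7.8] [-4.5  0.1]
13.0417
```

View pics/c3.png

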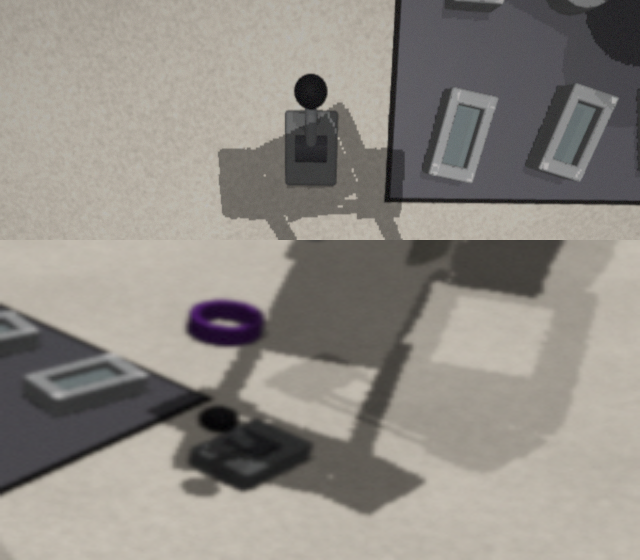

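The lever now leans fully away from the robot: the ball is at (311,91), ahead of the base at (311,148). The push ended against the stop, so the isolator is off. Next I locate the lamp post from two wrist positions.

Run:
```python
from h import *
w=robot.get_image("wrist");print("ball-base",onz(w,(311,91),50)-onz(w,(311,148),25), onz(w,(311,91),90)-onz(w,(311,148),25))
p=robot.current_tcp_pos();robot.move_linear([p[0],p[1],360])
im=[]
for x,y in((500,-25),(560,40)):
    robot.move_ptp([x,y,360],down(0)) if x==500 else robot.move_linear([x,y,360])
    w=robot.get_image("wrist");im.append(w)
    print(w["eye"],proj(w,(587,-25,250)))
import pickle;pickle.dump(im,open("im.pkl","wb"))
cv2.imwrite("pics/w3.png",np.hstack([cv2.resize(w["img"],(400,300)) for w in im]))
```

```text
ball-base [48.4 -2.5 25. ] [44.6 -2.7 65. ]
[568.8 -24.4 525.1] [316.1 103.3]
[628.6  40.  525.1] [409.5 195.1]
```

View pics/w3.png

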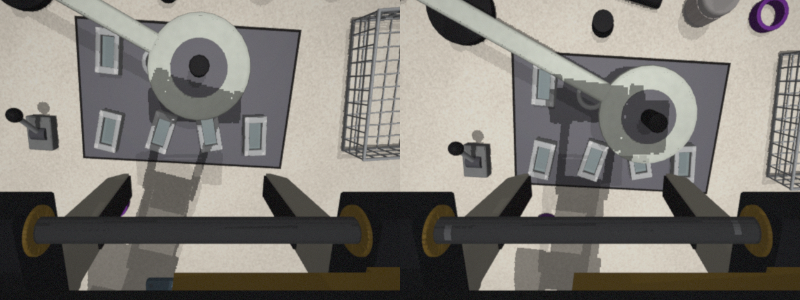

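Left half: the head sits at the mat's centre with the post tip at about (199,65), half-scale. Right half: the post is at about (654,121). I refine this with the full-resolution blobs.

Run:
```python
from h import *
import pickle
im=pickle.load(open("im.pkl","rb"))
for w,p in zip(im,((318,104),(408,193))):
    print(blob(w,p,35,0,40)); 
    g=w["img"].max(2);p=np.array(p);print(g[p[1]-24:p[1]+26:3,p[0]-30:p[0]+32:3])
```

```text
(array([317.4, 108. ]), array([303,  88,  32,  36, 251], dtype=int32))
[[113 112 113 113 112 115 115 114 114 112 112 112 114 113 113 112 114 113
  113 113 113]
 [113 112 111 111 114 113 113 113 113 114 116 115 114 114 115 114 115 111
  112 114 114]
 [115 116 113 110 112 114 113 114 112 110 100 112 115 113 114 114 112 111
  113 115 116]
 [113 113 114 112 117 112 111  95  58  42  39  41  49  92 111 114 117 114
  114 112 113]
 [112 109 109 113 113 110 104  37  46  41  39  37  40  28  93 112 114 113
  112 113 113]
 [112 110 112 111 112 108  44  40  38  46  39  39  43  38  38  96 115 115
  114 112 114]
 [109 113 116 115 114  69  43  39  42  44  42  43  40  45  42  54 113 112
  116 112 111]
 [115 113 114 111 115  48  45  44  41  43  44  40  42  44  42  40 113 113
  115 113 114]
 [113 112 114 113 113  37  40  48  46  43  44  43  46  43  41  38 108 113
  115 113 114]
 [115 115 110 114 112  34  42  39  39  41  45  45  43  43  42  37 110 117
  115 111 113]
 [113 113 115 114 114  59  42  41  40  43  44  45  45  41  38  45 114 112
  113 115 116]
 [116 112 115 112 113  92  36  41  39  40  45  39 
[... 1374 characters left out ...]
3  45  27  24  11  30  27  24  32  29  24  30  24  31  27  85
  115 115 115]
 [ 61  59  54  47  42  12  20  25  23  23  27  31  26  27  32  21  17 101
  113 114 118]
 [ 65  54  56  54  51  46  25  21  27  23  30  29  25  22  29  32  28 111
  111 115 154]
 [ 62  56  57  55  58  54  51  24  30  17  28  23  21  19  24  27  59 112
  111 112 195]
 [ 69  58  54  55  58  56  55  52  26  26  29  24  28  26  24  58  68 111
  112 157 195]
 [ 63  62  54  54  49  56  55  57  64  44  33  14  32  39  60  69  71 109
  129 197 196]
 [ 69  72  69  55  56  58  51  68  70  67  72  69  67  71  68  70  70 116
  195 197 199]
 [ 71  66  69  67  67  68  65  69  70  64  63  69  64  68  73  68  83 195
  199 198 196]]
```

Run:
```python
from h import *
import pickle
im=pickle.load(open("im.pkl","rb"))
print(tri([(im[0],(318.3,105.5)),(im[1],(410.5,195))]))
t=robot.get_image("top");s=robot.get_image("scene")
print([onz(im[0],(318.3,105.5),z) for z in(245,255,265)],[onz(im[1],(410.5,195),z) for z in(245,255,265)])
```

```text
(array([586.1, -26.6, 245.2]), np.float64(0.2640590857454416))
[array([586. , -26.4, 245. ]), array([585.3, -26.4, 255. ]), array([584.7, -26.3, 265. ])] [array([586.3, -26.8, 245. ]), array([587.8, -24.5, 255. ]), array([589.3, -22.1, 265. ])]
```

```bash
cat >> h.py <<'E'
H=np.array([756.3,289.8]); RAD=359.5
def arc(a0,a1,yaw0,z,speed=120):
    "lamp head direction (deg, from hinge) a0->a1, yaw following the head"
    n=max(2,int(abs(a1-a0)/4)+1)
    for a in np.linspace(a0,a1,n)[1:]:
        r=np.radians(a); robot.move_linear([*(H+RAD*np.array([np.cos(r),np.sin(r)])),z],down(yaw0+np.radians(a-a0)),speed=speed)
E
python3 - <<'E'
from h import *
p=np.array([586.2,-26.6]);a0=np.degrees(np.arctan2(*(p-H)[::-1]))%360;print(a0,np.linalg.norm(p-H))
for y0 in(0.7,):
  for a in np.linspace(a0,164,5):
    r=np.radians(a);q=robot.inverse_kinematics([*(H+RAD*np.array([np.cos(r),np.sin(r)])),212],down(y0+r-np.radians(a0)));print(np.round(q,2) if q is not None else None)
y0=.7
robot.move_linear([*p,300],down(y0));print(robot.move_linear([*p,212],speed=80,f_stop=10))
robot.move_gripper(0);print("w",robot.current_gripper_width()*93,robot.current_finger_force(),robot.current_contact_force())
arc(a0,a0-8,y0,212,80);print(robot.current_contact_force(),robot.current_gripper_width()*93)
arc(a0-8,164,y0-np.radians(8),212,120);print(robot.current_contact_force(),robot.current_gripper_width()*93)
s=robot.get_image("scene");t=robot.get_image("top")
cv2.imwrite("pics/s4.png",s["img"]);print(robot.current_t())
E
```

```text
241.73705324230593 359.22551412726796
[-0.2  0.3  1.4 -0.   1.4  0.6]
[-0.1  0.2  1.7 -0.   1.3  1.1]
[ 0.1  0.1  1.8 -0.   1.3  1.6]
[ 0.4  0.1  1.7 -0.   1.3  2.2]
[ 0.6  0.3  1.5 -0.   1.3  2.8]
False
w 21.22593384936425 30.00001698732376 [ 0.2 -0.6 -0.9]
[ 2.1  3.5 -1.8] 21.344407913306007
[ 5.2 -0.6  0.9] 21.560643324458777
26.6417
```

Run:
```python
from h import *
robot.move_gripper(1)
p=robot.current_tcp_pos();robot.move_linear([p[0],p[1],330])
im=[]
robot.move_ptp([480,45,360],down(0));im.append(robot.get_image("wrist"))
robot.move_linear([480,-60,360]);im.append(robot.get_image("wrist"))
import pickle;pickle.dump(im+[robot.get_image("top"),robot.get_image("scene")],open("im2.pkl","wb"))
cv2.imwrite("pics/w5.png",np.vstack([w["img"][:300] for w in im]));print(robot.current_t())
```

```text
31.1583
```

View pics/w5.png

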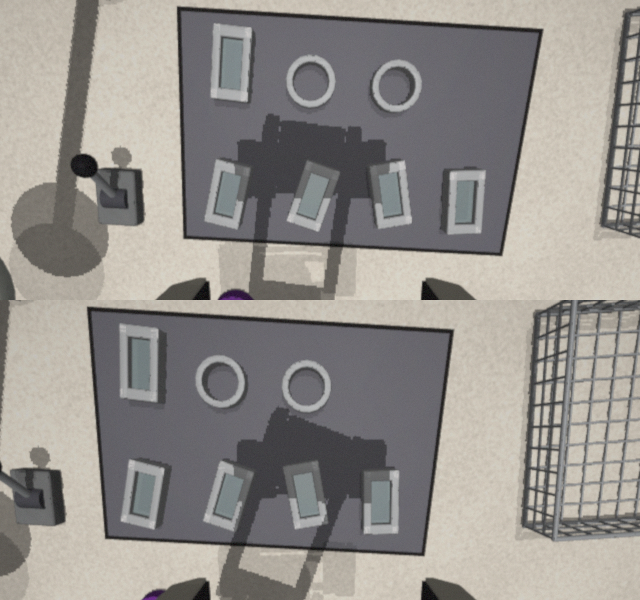

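View pics/s4.png

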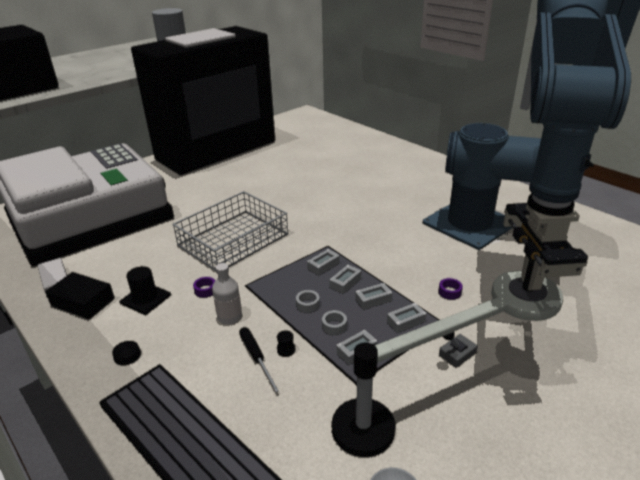

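The stacked wrist views show five holders. In the upper picture they are at (232,63), (228,194), (313,195), (391,193) and (463,202). Both round cells, (311,81) and (396,86), are inside the mat, and there is no sixth holder. The scene view shows the lamp head at (527,295), beyond the mat on the isolator's side.

```bash
cat >> h.py <<'E'
def windows(w,rows=300):
    "glass windows by chroma: list of (centre px, corners)"
    I=cv2.GaussianBlur(w["img"],(3,3),0).astype(float);b,g,r=I[...,0],I[...,1],I[...,2]
    m=((g-r)/(g+1)>.06)&(g>30)
    m=cv2.morphologyEx(m.astype(np.uint8),cv2.MORPH_OPEN,np.ones((3,3)));m[rows:]=0
    out=[]
    for c in cv2.findContours(m,cv2.RETR_EXTERNAL,2)[0]:
        if cv2.contourArea(c)>250: out.append((np.array(cv2.minAreaRect(c)[0]),cv2.boxPoints(cv2.minAreaRect(c)),cv2.contourArea(c)))
    return out
def longdir(w,box,z):
    P=np.array([onz(w,b,z)[:2] for b in box]);a,b=P[1]-P[0],P[2]-P[1]
    v,s=(a,b) if np.linalg.norm(a)>np.linalg.norm(b) else (b,a)
    return np.arctan2(v[1],v[0])%np.pi,np.linalg.norm(v),np.linalg.norm(s)
E
python3 - <<'E'
from h import *
import pickle
A,B,t,s=pickle.load(open("im2.pkl","rb"))
print(A["img"][60,232],A["img"][60,450],A["img"][28,232],A["img"][195,313],A["img"][150,300])
for w in(A,B):
    for c,b,a in windows(w): print(c,a,onz(w,c,32),*np.round(longdir(w,b,32),2))
wa,wb=windows(A),windows(B)
for c,b,a in wa:
    X=onz(A,c,25)
    if not len(wb):break
    k=min(wb,key=lambda q:np.linalg.norm(onz(B,q[0],25)-X));print("tri",*tri([(A,c),(B,k[0])]))
E
```

```text
[141 139 130] [108 103 107] [171 172 171] [145 144 136] [67 67 65]
[310.6 201.9] 329.0 [465.7  50.8  32. ] 2.84 33.66 22.05
[464.3 202. ] 562.0 [ 465.7 -138.8   32. ] 0.02 50.78 19.0
[389.7 194.4] 625.0 [475.  -46.3  32. ] 0.16 50.62 21.29
[227.3 193.8] 609.5 [475.8 153.   32. ] 2.89 49.65 21.41
[230.7  63.4] 804.5 [624.2 141.   32. ] 3.04 51.53 20.39
[306.6 200.9] 319.0 [467.3 -49.1  32. ] 0.18 35.01 21.36
[380.5 202. ] 608.0 [ 465.9 -140.4   32. ] 0.05 49.95 20.73
[228.5 195.7] 630.0 [473.7  46.9  32. ] 2.81 50.14 21.72
[143.1 193.9] 581.5 [475.7 151.7  32. ] 2.86 50.42 19.7
[140.   63.5] 756.5 [624.4 139.2  32. ] 3.04 51.87 17.89
tri [467.2  50.7  16.6] 4.044986976507296
tri [ 464.5 -141.6   24.7] 0.10939205873529861
tri [469.6 -48.6  22.1] 3.906686396907315
tri [474.8 154.4  25.6] 0.03582129493821482
tri [625.6 142.7  23.2] 0.08863334344783592
```

```bash
sed -i 's/(3,3),0)/(5,5),0)/; s/>.06)/>.035)/' h.py
cat >> h.py <<'E'
import time
BC=np.array([562.5,-418.]);BY=.07
def slot(u,v): return BC+R.from_euler('z',BY).as_matrix()[:2,:2]@np.array([u,v])
def wrap(a): return (a+np.pi/2)%np.pi-np.pi/2
def look(x=480,y=-60,z=360):
    robot.move_linear([x,y,z],down(0),speed=300) ; w=robot.get_image("wrist")
    f=[]
    for c,b,a in windows(w):
        X=onz(w,c,24.5)[:2]; th,l,s=longdir(w,b,24.5)
        if 380<X[0]<700 and -235<X[1]<235: f.append((X,wrap(th),l,s,a))
    return w,f
def pick(X,yaw,z=10):
    robot.move_gripper(.7)
    robot.move_linear([*X,110],down(yaw),speed=300)
    hit=robot.move_linear([*X,z],speed=100,f_stop=8)
    robot.move_gripper(0); g=robot.current_gripper_width()*93
    print("pick",X,round(yaw,2),"hit",hit,"width",round(g,1),"F",robot.current_finger_force())
    robot.move_linear([*X,135],speed=200)
    return robot.current_gripper_width()*93
def place(P,z=22):
    robot.move_linear([*P,135],down(BY),speed=250)
    print(" over basket, width",robot.current_gripper_width()*93)
    hit=robot.move_linear([*P,z],speed=100,f_stop=8);print(" hit",hit,robot.current_tcp_pos()[2])
    robot.move_gripper(.6);robot.move_linear([*P,150],speed=250)
E
python3 - <<'E'
from h import *
import pickle
t,s=pickle.load(open("im2.pkl","rb"))[2:]
t0=cv2.imread("pics/top0.png")
for a,b in(((440,290),(288,209)),((509,187),(175,237))): print("rim",tri([(t,a),(s,b)]))
w,f=look()
for q in f: print(q[0],np.round(q[1:],2))
X,yaw=min(f,key=lambda q:q[0][1])[:2]
if pick(X,yaw)>35: place(slot(-60,-35))
print(robot.current_t())
w,f=look()
for q in f: print(q[0],np.round(q[1:],2))
cv2.imwrite("pics/w6.png",w["img"])
E
```

```text
rim (array([ 430.8, -323.1,   91.1]), np.float64(2.3951969906738717))
rim (array([ 701.1, -524.3,   26.1]), np.float64(5.657518143431154))
[ 464.7 -141.4] [  0.   53.2  22.3 745. ]
[473.9 -48.1] [  0.2  53.5  24.6 757.5]
[472.5  48.6] [ -0.4  53.9  24.3 759. ]
[474.6 155. ] [ -0.3  53.5  22.3 683.5]
[625.5 142.3] [ -0.1  54.8  21.6 891.5]
pick [ 464.7 -141.4] 0.04 hit False width 43.5 F 30.000480115413666
 over basket, width 43.67749676540219
 hit False 22.886211502276783
39.3833
[472.2  48.5] [ -0.3  53.8  23.9 747.5]
[474.3 154.9] [ -0.3  53.3  21.8 673.5]
[473.9 -47.8] [  0.2  53.5  24.2 769.5]
[625.9 142.3] [ -0.1  54.6  20.4 875. ]
```

View pics/w6.png

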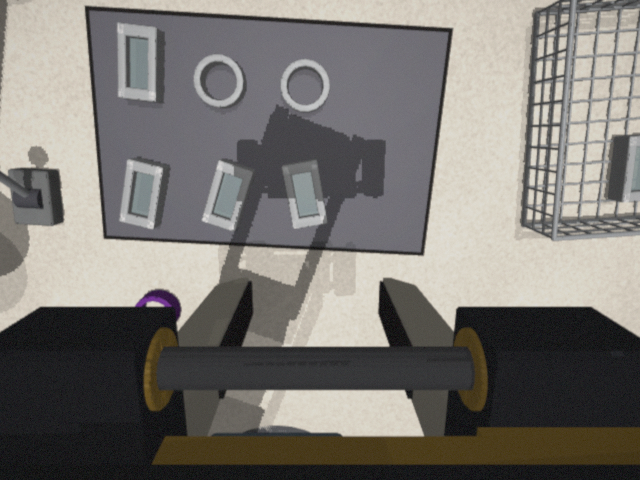

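The wrist view shows the first holder in the basket at (628,168). Four holders remain at (138,62), (142,194), (228,194) and (304,194), and the cells haven't moved. I continue with the next three, looking again before each pick.

Run:
```python
from h import *
for P in(slot(60,-35),slot(-60,36),slot(60,36)):
    w,f=look()
    if len(f)<1: print("none");break
    X,yaw=min(f,key=lambda q:q[0][1])[:2]
    if len(f)>0 and pick(X,yaw)>35: place(P)
    else: print("grip lost");break
    if robot.current_gripper_width()<.5: break
    print(robot.current_t())
w,f=look()
for q in f: print(q[0],np.round(q[1:],2))
robot.move_linear([480,-250,380],speed=300);v=robot.get_image("wrist")
cv2.imwrite("pics/w7.png",np.hstack([cv2.resize(w["img"],(400,300)),cv2.resize(v["img"],(400,300))]));print(robot.current_t())
```

```text
pick [473.8 -47.9] 0.17 hit False width 43.5 F 30.000687539577484
 over basket, width 43.95092552677415
 hit False 23.125514574815707
49.4667
pick [472.3  48.6] -0.34 hit False width 44.0 F 29.997787177562714
 over basket, width 43.799325688029704
 hit False 22.808782709569684
59.4
pick [625.6 142.3] -0.11 hit False width 43.6 F 29.99838262796402
 over basket, width 43.25456415177788
 hit False 23.005293227410668
69.6833
[474.5 154.7] [ -0.3  54.1  22.  683. ]
72.0667
```

View pics/w7.png

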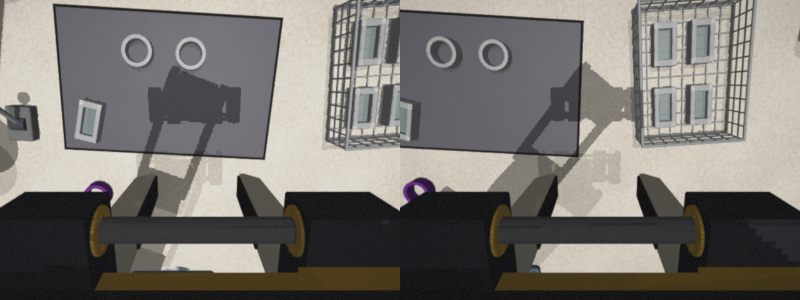

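All four holders lie flat in the basket and both cells are on the mat. The last holder, at about (89,121) half-scale, goes on top in the middle of the basket, and then the lamp comes back.

Run:
```python
from h import *
w,f=look()
X,yaw=f[0][:2]
if pick(X,yaw)>35:
    place(slot(0,0),44)
    w,f=look();print("left",len(f))
    robot.move_linear([480,-250,380],speed=300);v=robot.get_image("wrist")
    cv2.imwrite("pics/w8.png",np.hstack([cv2.resize(w["img"],(400,300)),cv2.resize(v["img"],(400,300))]))
print(robot.current_t())
```

```text
pick [474.9 154.7] -0.26 hit False width 43.8 F 29.980295598506927
 over basket, width 43.7910091556647
 hit False 44.90161062904842
left 0
83.9833
```

View pics/w8.png

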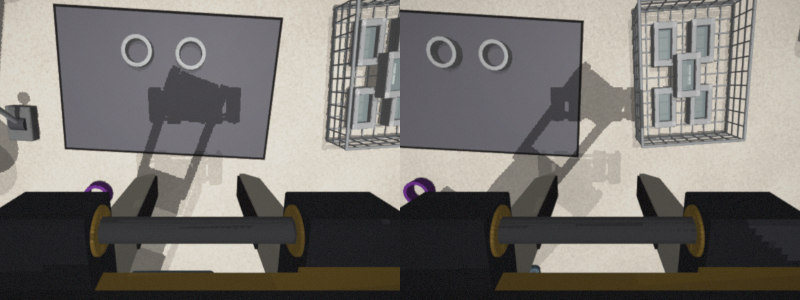

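All five are in the basket, the fifth lying on top in the middle, and the mat holds only the two cells. Now I swing the lamp back.

Run:
```python
from h import *
r=np.radians(164);p=H+RAD*np.array([np.cos(r),np.sin(r)]);y0=.7-np.radians(241.737-164)
robot.move_gripper(1)
robot.move_ptp([*p,330],down(y0))
print(robot.move_linear([*p,212],speed=100,f_stop=8))
robot.move_gripper(0);print(robot.current_gripper_width()*93)
arc(164,170,y0,212,80);print(robot.current_gripper_width()*93,robot.current_contact_force())
arc(170,233.3,y0+np.radians(6),212,120);print(robot.current_gripper_width()*93,robot.current_contact_force())
robot.move_gripper(1);q=robot.current_tcp_pos();robot.move_linear([q[0],q[1],340],speed=100)
robot.move_ptp([330,-250,340],down(0))
robot.sleep(.5);t=robot.get_image("top");s=robot.get_image("scene")
cv2.imwrite("pics/t9.png",np.hstack([cv2.resize(t["img"],(400,300)),cv2.resize(s["img"],(400,300))]))
a=blob(t,proj(t,(541,0,245)),12,0,50)[0];b=blob(s,proj(s,(541,0,245)),12,0,50)[0];print(tri([(t,a),(s,b)]),robot.current_t(),robot.current_contact_force())
```

```text
False
21.57044535156204
21.254227499479697 [-0.  -1.1 -1.7]
21.772815818075028 [-3.9 -4.2 -1.2]
(array([542.9,   3.5, 237.8]), np.float64(0.9548621204710338)) 100.1083 [ 0.1 -0.1 -1. ]
```

View pics/t9.png

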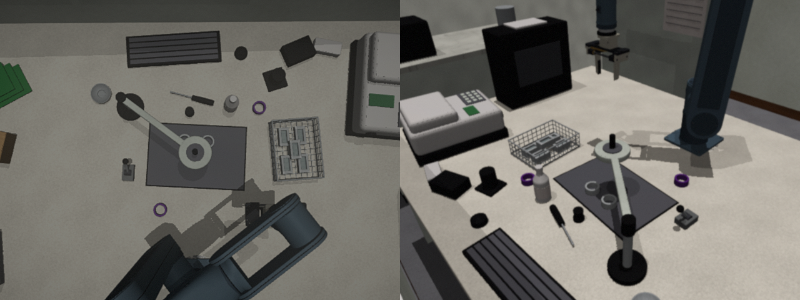

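The head is over the mat's centre, the isolator is still off, the bottle is standing and all the holders are in the basket. The robot is clear of everything.

```bash
python3 -c "
from bench import robot
print(robot.hand_in())"
```

```text
the job is handed in; nothing more can be done
None
```

The job is handed in at about 100 s (limit 210 s): isolator pushed fully off, lamp swung aside, all five holders found in the basket, and the lamp head back over the middle of the mat, still off; both cells are on the mat and the bottle is standing.

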